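# Dock the shade hood and hold a board carrier in its slot for the inspection camera

### The arm

A 7-joint arm with a two-finger parallel gripper is mounted at the origin on the work surface. World frame = base frame: x ahead of the robot, y to its left, z up, the work surface at z = 0. Lengths are in m, angles in rad, forces in N, time in s.
With the tool pointing down it reaches from about 0.4 to 0.85 m from the base axis. Payload 4.4 kg.
Tool frame: the origin (TCP) lies at the very end of the fingers, on their centre line; the grasp point (between the pads) lies 19 mm behind it; z points along the fingers, y is the direction in which the jaws open and shut (so a half turn about z gives the same grasp; the last joint's range is limited). The gripper opens to 94 mm and grips with 3 to 60 N. Pads are 16 mm wide; open, the fingers measure 119 mm over their backs; the gripper's body (75 mm by 177 mm) begins 78 mm behind the grasp point.
Start: joints at [1.077, 0.628, 0.038, 1.517, -0.027, 0.996, -0.02], TCP at [0.27, -0.591, 0.205] pointing down, gripper open.
Joint ranges: [-3.06, 3.06], [-0.37, 2.12], [-1.25, 1.32], [0.18, 2.47], [-1.1, 4.24], [0.23, 1.98], [-2.94, 2.94]. Speed limits (rad/s): [2.57, 2.57, 3.14, 3.14, 3.14, 3.14, 3.14].

### API

Orientations are given as a rotation vector (axis times angle).
In Python, from plant import r, claw, kinematics, status, eyes, ticket, finder gives the robot as it stands. Calls block until the motion is done:
- r.movep(position, orientation): joint-space move of the TCP to a pose.
- r.servo_line(position, rot=None, max_speed=0.15, max_force=None): straight line of the TCP; rot=None keeps the orientation; max_speed is the mean speed in m/s. With max_force (N) it stops when the force on the tool has changed by that much, and returns True; else False.
- r.move_j(angles): joint-space move.
- claw.gripper_to(opening, effort=None): finger opening in m; effort is the grip in N (None keeps the last); returns when the fingers have stopped.
- r.sleep(seconds).
- kinematics.ik(position, orientation): joint angles nearest the present ones, or None.
- status.state(): the state.
- eyes.snapshot(name): name is "scene" or "top" or "wrist"; returns a dict with "img" (400x640x3 uint8, blue, green, red), "intrinsics" (3x3 intrinsics, pixels), "xyz" and "orientation" of the camera in the world; the wrist camera has in their place "T_tool_cam" (4x4, takes a point from camera to tool coordinates, whose origin is the TCP and whose axes are the flange's). Camera axes: x right, y down, z forward; pixel columns grow to the right and rows downward; lengths in m; the calibration is good to about 2 mm. A picture is of the moment at which its call begins: read the wrist's pose just before it. There is no depth.
A pose or a line that the arm cannot do raises r.Unreachable and nothing moves.
- ticket.hand_in(): hands the job in, once; it reports no verdict.
Trained networks look in the newest picture that a camera, given by its name, has taken for a name from the list of things; names that differ only in an ending like _2 or _b are one class to them, and where a whole thing is asked for, a point or a joint stands for the part that bears it (a point fixed in the world has none). Each returns a list of dicts, best first, with "score" (0 to 1); they miss things now and then, are a little off and sometimes report something else, mostly with a low value. They report only what shows in the picture. A call takes as long as a camera call. They do not tell look-alikes from the thing itself.
- finder.search_frame(target, camera): "pixel" ([column, row] in pixels, amid what is visible of it).
- finder.pinpoint(target, camera): "pixel" ([column, row] in pixels: a listed point, or the origin of a listed thing).
The state is a dict: "clock": time; "q": joint angles; "joint_vel": joint speeds; "tau": joint torques, N m; "tool_pos": TCP position; "tool_rot": TCP orientation; "ft_force": force on the tool from outside, world axes, zero at the start; "torque": the same for the moment, N m; "width": finger opening in m.
Only numpy, scipy, OpenCV 4.12 (cv2) and the standard library are available. Lean on these libraries where they do the work, as an engineer would, in place of code of your own. Each camera call takes 0.05 s, during which the arm holds its last target. There are 200 camera calls.

### The job

Slide the grey shade hood across the mat, without lifting or tipping it, until its open side meets the face of the side-view inspection camera, square and centred between the white corner marks. Then take the board carrier out of its stand, lower its foot through the slot in the hood's roof until about 40 mm of it is inside, and finish while still holding it there, still and upright, hanging from the gripper rather than wedged and with its foot clear of the mat: do not let go. Leave the spool, the dish and the screwdriver where they are.

Things in the scene. Friction and masses are not known exactly. Their poses are not given: they have to be found in the camera images.
- hood: Loose grey metal shade hood on the mat, about 0.5 kg: an upside-down box 80 mm (its x) by 110 mm (its y) by 80 mm high, walls 4 mm, roof 6 mm, no floor. Its +x side is open and starts roughly facing the camera; its -x side is a closed flat wall, the one to push. Too wide to grip comfortably; it slides when pushed with some 3 to 6 N. Origin: centre of its underside, on the mat (z = 0); z up.
- hood_slot (a point): Centre of the slot's mouth, on the upper face of the hood's roof, 80 mm above the hood's origin. The slot goes right through the 6 mm roof and is 14 mm (along hood x) by 62 mm (along hood y), with a rolled rim (round bar of 3 mm radius, standing 3 mm above the roof) as lead-in around the mouth: 2 mm larger than the carrier both ways. Below it the hood is empty down to the mat. Axes as the hood's.
- camera: Fixed side-view inspection camera: white housing about 115 mm long with an upright flat front plate 130 mm wide and 90 mm high, the round lens in it 45 mm up. Origin: foot of the front plate's face, in its middle, z = 0. Its +x points from the lens back into the housing, so the lens looks along -x; y lies along the plate. Its place and heading differ from start to start.
- dock_spot (a point): Point on the mat, z = 0, 41 mm in front of the camera's plate, where the hood's origin belongs when the hood is docked (1 mm gap to the plate, hood axes parallel to the camera's, hood +x towards the plate). White corner marks on the mat, flat, outline the place. Axes as the camera's.
- carrier: Loose board carrier: an upright flat black plastic slab 12 mm thick (its x), 60 mm wide (its y) and 110 mm tall (its z), 0.06 to 0.13 kg, a green circuit board set flush in the lower part of each broad face, the plain top 35 mm to grip. Either way round is the same. Origin: centre of its foot (lower end). It starts standing in the stand, origin 10 mm above the work surface, top at 120 mm.
- stand: Fixed grey block 44 mm (x) by 90 mm (y) by 35 mm high with a slot from above, 25 mm deep, 3 mm larger than the carrier both ways, in which the carrier stands; axes parallel to the carrier's. Origin: centre of its underside.
- spool: Bystander: metal solder spool standing on end, 52 mm diameter, 36 mm high. Origin: centre of its underside.
- dish: Bystander: small steel parts dish, 80 mm diameter, 22 mm high. Origin: centre of its underside.
- screwdriver: Bystander: screwdriver, 160 mm long, lying on the mat along its x. Origin: about its middle, underside.
There are look-alikes about, which are no part of the job. Several things look just like the hood: the one meant starts nearest to the robot's base. There is more than one size of the carrier; the job needs the larger.

How it is judged:
On the way, in this order (a step that is already met when the one before it is completed fails the run):
1. the hood is docked at the camera (x of hood in the frame of camera above -0.051 m and y of hood in the frame of camera between -0.015 and 0.015 m and angle between the x axis of hood and the x axis of camera, either way round below 0.14 rad and height (world z) of hood below 0.004 m and angle between hood's own z axis and vertical below 0.05 rad), for 0.2 s.
2. the carrier's foot is through the slot, held by the gripper (x of carrier in the frame of hood_slot between -0.006 and 0.006 m and y of carrier in the frame of hood_slot between -0.006 and 0.006 m and z of carrier in the frame of hood_slot between -0.06 and -0.025 m and angle between carrier's own z axis and vertical below 0.1 rad and contact force between the fingers and carrier above 1 N), for 0.2 s.
At the end, for the whole second after the job is handed in: Hood on the mat, within 10 mm of the camera plate, 15 mm sideways of centre, square within 8 degrees; carrier foot 25 to 60 mm below the roof top, within 6 mm of the slot centre, tilted under 0.1 rad, at rest, gripped by the fingers, pressing on the hood with under 10 N (all of step 1 and all of step 2 and linear speed of carrier below 0.02 m/s and contact force between carrier and hood below 10 N); the arm keeps its last pose, push and grip.
It fails at once if the hood is lifted or tipped (height (world z) of hood above 0.015 m or angle between hood's own z axis and vertical above 0.25 rad).
It fails at once if the spool is pushed away (distance of spool from where it was at the start of the episode above 0.025 m).
It fails at once if the dish is pushed away (distance of dish from where it was at the start of the episode above 0.025 m).
It fails at once if the screwdriver is pushed away (distance of screwdriver from where it was at the start of the episode above 0.025 m).
It also fails if it takes over 58 s, if anything falls off the work surface, if the arm or the gripper's body presses on something with over 40 N, if the wrist force passes 120 N, or if a joint passes its speed limit or range.

## Working session

There is one attempt and no reset: what is moved stays moved. The work goes in short steps, each a Python script; the robot and the scene stay as the last script left them, time stands still between calls to the robot, and variables do not carry over. Pictures are saved under pics/ and viewed, about 8 in all and at most 12, crops included, and the job is handed in when it is done.

```bash
mkdir -p pics; ls
cat > h.py <<'E'
import numpy as np, cv2
from scipy.spatial.transform import Rotation as R
from plant import r, claw, kinematics, status, eyes, ticket, finder
def cam(s,st=None):
    K=np.array(s["intrinsics"])
    if "xyz" in s and s["xyz"] is not None:
        o=np.array(s["orientation"]); Rm=o if o.shape==(3,3) else R.from_rotvec(o).as_matrix()
        return K,Rm,np.array(s["xyz"])
    T=np.array(s["T_tool_cam"]); Rt=R.from_rotvec(st["tool_rot"]).as_matrix()
    return K,Rt@T[:3,:3],Rt@T[:3,3]+np.array(st["tool_pos"])
def ray(C,px,z):
    K,Rm,p=C; d=Rm@np.linalg.solve(K,[px[0],px[1],1]); return p+d*(z-p[2])/d[2]
def proj(C,P):
    K,Rm,p=C; c=(np.atleast_2d(P)-p)@Rm; u=c@K.T; return u[:,:2]/u[:,2:]
E
python3 - <<'E'
from h import *
st=status.state(); print(st)
for n in("scene","top"):
    s=eyes.snapshot(n); cv2.imwrite(f"pics/{n}0.png",s["img"]); C=cam(s); print(n,{k:v for k,v in s.items() if k!="img"})
    for t,z in[("hood",0),("hood_slot",.08),("camera",0),("dock_spot",0),("carrier",.01),("stand",0),("spool",0),("dish",0),("screwdriver",0)]:
        print(t,[(np.round(d["pixel"]).tolist(),round(d["score"],2),ray(C,d["pixel"],z).round(3)[:2].tolist()) for d in finder.pinpoint(t,n)])
E
```

```text
pics
{'clock': 0.0, 'q': array([ 1.07724589,  0.62926777,  0.0384577 ,  1.51834287, -0.02700444,
        0.99629642, -0.02003078]), 'joint_vel': array([-0.00056481,  0.00075555,  0.00156212,  0.00099721,  0.00015015,
       -0.00043687,  0.0003299 ]), 'tau': array([ 1.02951424e-03, -5.49723959e+01,  1.14333406e+00, -1.86633986e+01,
       -5.23334218e-02,  2.35924363e-02,  1.20954969e-04]), 'tool_pos': array([ 0.26938679, -0.59083665,  0.20461322]), 'tool_rot': array([-3.06831897e+00, -6.66357043e-01,  6.36207679e-04]), 'ft_force': array([ 0.31576977, -0.47703338, -0.28541755]), 'torque': array([-0.00067227, -0.04181654,  0.01557817]), 'width': 0.09403838866968246}
scene {'intrinsics': array([[449.69112327,   0.        , 316.48651806],
       [  0.        , 449.69112327, 192.87392755],
       [  0.        ,   0.        ,   1.        ]]), 'xyz': array([ 1.02977563, -0.77604045,  0.81717052]), 'orientation': array([-2.249904  , -0.62133817,  0.26132646])}
hood [([286.0, 233.0], 0.82, [0.596, -0.18]), ([313.0, 172.0], 0.79, [0.533, 0.053])]
hood_slot [([313.0, 156.0], 0.77, [0.547, 0.02
[... 549 characters left out ...]
,
       [  0.        ,   0.        ,   1.        ]]), 'xyz': array([ 0.50785433, -0.09549649,  0.9367039 ]), 'orientation': array([-2.14207   ,  2.17606929, -0.15350604])}
hood [([253.0, 239.0], 0.7, [0.544, 0.028]), ([348.0, 214.0], 0.67, [0.594, -0.174])]
hood_slot [([351.0, 208.0], 0.88, [0.599, -0.174]), ([244.0, 241.0], 0.66, [0.539, 0.036])]
camera [([169.0, 240.0], 0.89, [0.544, 0.205])]
dock_spot []
carrier [([452.0, 223.0], 0.85, [0.572, -0.391]), ([411.0, 240.0], 0.56, [0.537, -0.304])]
stand [([410.0, 245.0], 0.74, [0.527, -0.302])]
spool [([329.0, 150.0], 0.74, [0.736, -0.135]), ([261.0, 145.0], 0.25, [0.748, 0.012])]
dish []
screwdriver [([412.0, 144.0], 0.77, [0.746, -0.316])]
```

Run:
```python
import cv2,numpy as np
t=cv2.imread("pics/top0.png"); s=cv2.imread("pics/scene0.png")
cv2.imwrite("pics/a.png",cv2.resize(t[90:330,120:520],None,fx=2,fy=2,interpolation=3))
cv2.imwrite("pics/b.png",cv2.resize(s[110:330,160:420],None,fx=2.7,fy=2.7,interpolation=3))
```

```text
(no output)
```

View pics/a.png

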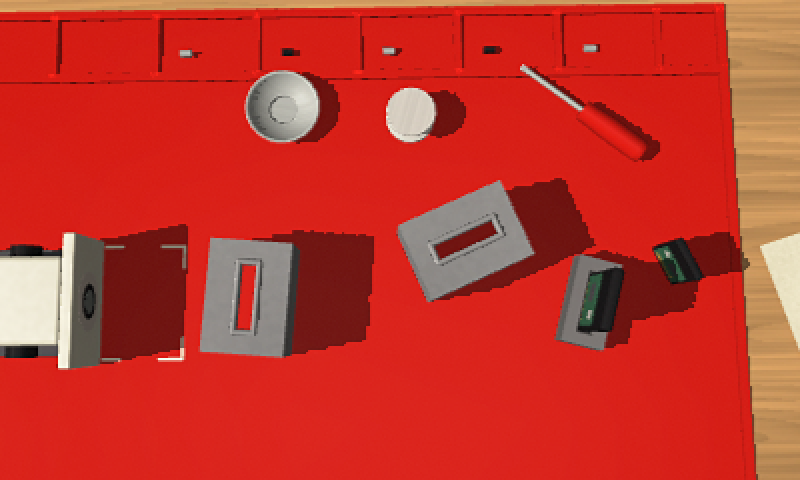

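View pics/b.png

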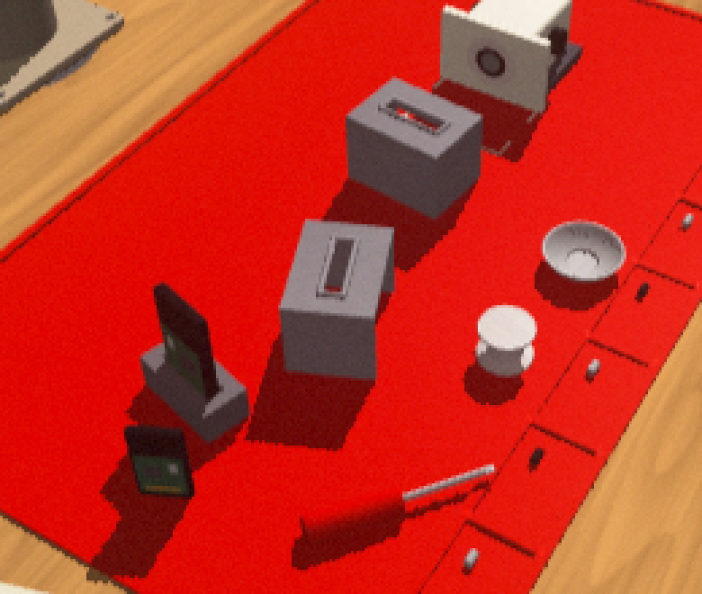

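Hood candidates in the crop: A at (250,297), about (0.54,0.03) and 0.545 m from the base, and B at (465,240), about (0.595,-0.174) and 0.62 m. A is nearest, and its closed wall faces away from the camera. Carrier candidates: the tall one in the stand at (600,300), and a shorter loose one at (678,262). The job needs the one in the stand. Next is a closer look at the hood and dock with the wrist camera.

```bash
cat >> h.py <<'E'
def down(yaw): return (R.from_euler("z",yaw)*R.from_euler("x",np.pi)).as_rotvec()
def ang(v): return np.degrees(np.arctan2(v[1],v[0]))
E
python3 - <<'E'
from h import *
for y in(90,-90): print(y,kinematics.ik([.54,.05,.38],down(np.radians(y))))
ys=[y for y in(90,-90) if kinematics.ik([.54,.05,.38],down(np.radians(y))) is not None]
y=min(ys,key=lambda y:abs(kinematics.ik([.54,.05,.38],down(np.radians(y)))[6])); print("use",y)
r.movep([.54,.05,.38],down(np.radians(y))); r.sleep(.2)
st=status.state(); s=eyes.snapshot("wrist"); print(st["clock"],st["tool_pos"],s["intrinsics"],s["T_tool_cam"]); C=cam(s,st)
for t,z in[("hood",0),("hood_slot",.08),("camera",0),("dock_spot",0)]:
    print(t,[(np.round(d["pixel"]).tolist(),round(d["score"],2),ray(C,d["pixel"],z).round(3)[:2].tolist()) for d in finder.pinpoint(t,"wrist")])
np.savez("w1.npz",img=s["img"],K=C[0],R=C[1],p=C[2]); cv2.imwrite("pics/w1.png",s["img"])
E
```

```text
90 [ 0.18386411  0.34792589 -0.47337704  1.5364401   0.16218877  1.29637965
 -0.30921011]
-90 [ 0.52294604  0.47530087 -1.05772217  1.52776716  0.4178299   1.38354009
  2.57606445]
use 90
3.7417 [0.5400829  0.04940544 0.37984292] [[332.40314595   0.         320.55436091]
 [  0.         332.40314595 200.03903425]
 [  0.           0.           1.        ]] [[ 4.71533046e-04 -9.73686482e-01 -2.27891227e-01  6.61991812e-02]
 [ 9.99999870e-01  5.02860690e-04 -7.94048644e-05  8.22424432e-04]
 [ 1.91912983e-04 -2.27891160e-01  9.73686593e-01 -1.79116321e-01]
 [ 0.00000000e+00  0.00000000e+00  0.00000000e+00  1.00000000e+00]]
hood [([351.0, 284.0], 0.92, [0.597, -0.174]), ([320.0, 167.0], 0.91, [0.539, 0.042])]
hood_slot [([322.0, 178.0], 0.68, [0.543, 0.036]), ([318.0, 347.0], 0.64, [0.537, -0.246])]
camera [([326.0, 68.0], 0.62, [0.549, 0.199])]
dock_spot []
```

View pics/w1.png

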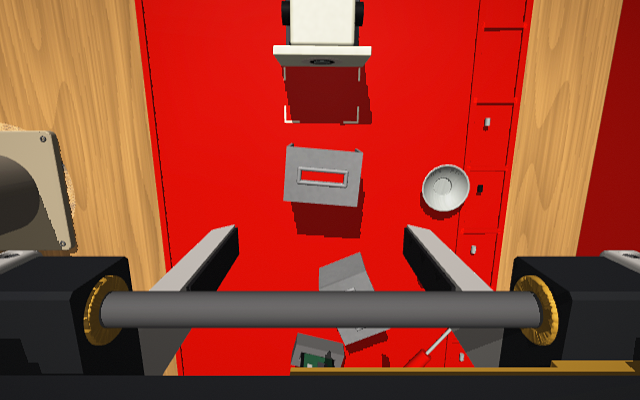

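The hood is at (323,178), turned slightly. The dock marks have outer corners near (285,122) and (358,122), and the plate face is around row 60. I'll enlarge this to measure corners.

Run:
```python
import cv2
s=cv2.imread("pics/w1.png")[40:215,265:385]; s=cv2.resize(s,None,fx=3.4,fy=3.4,interpolation=cv2.INTER_CUBIC)
a=s; 
t=cv2.imread("pics/w1.png")
A=cv2.resize(t[40:130,265:380],None,fx=5,fy=5,interpolation=cv2.INTER_CUBIC)
for i in range(0,115,10): cv2.putText(A,str(265+i),(i*5,8),0,.3,(255,255,255)); A[:12,i*5]=255
for i in range(0,90,10): cv2.putText(A,str(40+i),(0,i*5+4),0,.3,(255,255,255))
cv2.imwrite("pics/w1a.png",A)
B=cv2.resize(t[135:215,275:375],None,fx=6,fy=6,interpolation=cv2.INTER_CUBIC)
for i in range(0,100,10): cv2.putText(B,str(275+i),(i*6,8),0,.3,(255,255,255)); B[:12,i*6]=255
for i in range(0,80,10): cv2.putText(B,str(135+i),(0,i*6+4),0,.3,(255,255,255))
cv2.imwrite("pics/w1b.png",B)
```

```text
(no output)
```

View pics/w1a.png

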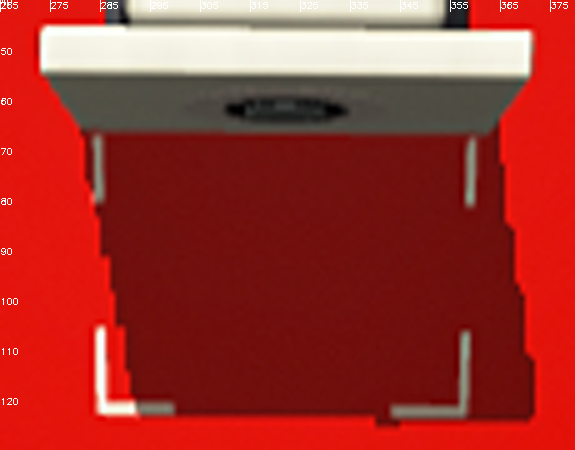

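View pics/w1b.png

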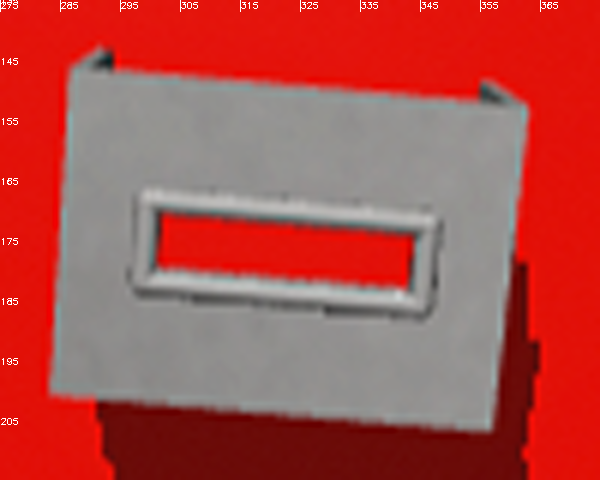

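The plate foot runs from (281.2,66.4) to (363.2,66.7). The hood roof corners are (286.7,146.3), (363,152.2), (357.2,207) and (283.3,200.8). Its open side is towards the camera.

Run:
```python
from h import *
d=np.load("w1.npz"); C=(d["K"],d["R"],d["p"])
a,b=[ray(C,p,0) for p in((281.2,66.4),(363.2,66.7))]
m=[ray(C,p,0) for p in((284.5,122.6),(358.3,122.8))]
print("plate",a,b,np.linalg.norm(b-a),ang(b-a)); print("marks",m,ang(m[1]-m[0]),np.linalg.norm(m[1]-m[0]))
c=np.array([ray(C,p,.08) for p in((286.7,146.3),(363,152.2),(357.2,207),(283.3,200.8))])
print(c[:,:2].round(4)); c0=c.mean(0)
print("hood",c0,[ang(c[1]-c[0]),ang(c[2]-c[3])],[ang(c[0]-c[3]),ang(c[1]-c[2])],np.linalg.norm(c[1]-c[0]),np.linalg.norm(c[2]-c[1]))
```

```text
plate [0.47869836 0.20141905 0.        ] [0.60814186 0.20088974 0.        ] 0.12944458096527586 -0.23428925759571714
marks [array([0.48172026, 0.11501857, 0.        ]), array([0.60258973, 0.11462884, 0.        ])] -0.1847436395853309 0.1208700994167675
[[ 0.4925  0.0822]
 [ 0.6015  0.0738]
 [ 0.5952 -0.0072]
 [ 0.4856  0.0023]]
hood [0.54371468 0.0377766  0.08      ] [np.float64(-4.415128713122075), np.float64(-4.965503071105788)] [np.float64(85.03589773734926), np.float64(85.54031452109314)] 0.10935577628909346 0.08120978920043356
```

Run:
```python
from h import *
o=down(np.radians(89.8))
claw.gripper_to(.08)
r.movep([.543,-.035,.2],o)
r.servo_line([.543,-.035,.02],o,max_speed=.15)
f0=status.state()["ft_force"]; print(f0)
print(r.servo_line([.543,.09,.02],max_speed=.06,max_force=14),status.state()["tool_pos"],status.state()["ft_force"])
print(r.servo_line([.543,.117,.02],max_speed=.03,max_force=10),status.state()["tool_pos"],status.state()["ft_force"],status.state()["clock"])
st=status.state(); s=eyes.snapshot("top"); s2=eyes.snapshot("wrist"); C=cam(s2,st)
np.savez("w2.npz",K=C[0],R=C[1],p=C[2])
cv2.imwrite("pics/t2.png",s["img"]);cv2.imwrite("pics/w2.png",s2["img"])
cv2.imwrite("pics/c2.png",np.hstack([cv2.resize(s2["img"][0:240,180:460],(560,480)),cv2.resize(s["img"][190:290,150:270],(240,200)) if 0 else cv2.resize(s["img"][180:300,140:200],(240,480))]))
```

```text
[-0.28532658 -0.27754117 -0.01958379]
False [0.54296162 0.08989699 0.01998726] [-0.63267952 -2.29588435 -0.92319066]
True [0.5423584  0.11099197 0.01973631] [ 0.16461696 -0.06415645  0.38595808] 9.5917
```

View pics/c2.png

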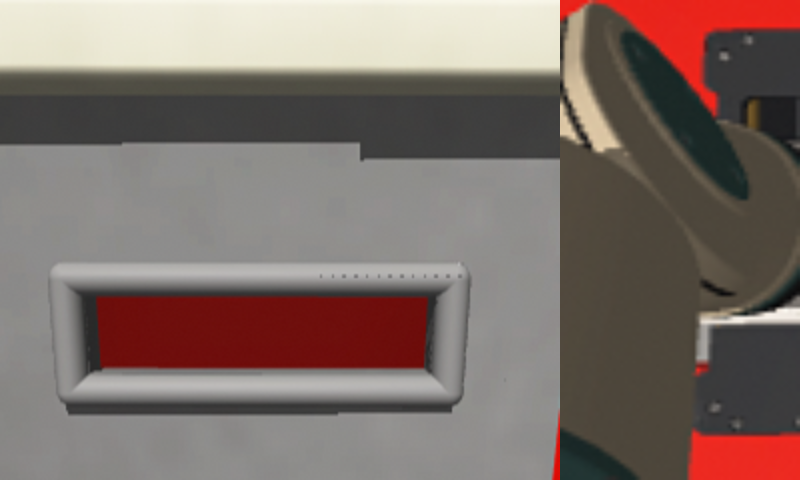

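The push stopped on contact at TCP y=0.111, as predicted, and the hood is flush under the plate with its slot around (260,332) in the crop. I'll back off, view the hood from above, then view the carrier.

Run:
```python
from h import *
o=down(np.radians(89.8))
r.servo_line([.5424,.085,.02],max_speed=.15)
r.servo_line([.5424,.085,.18],max_speed=.3)
r.movep([.543,.15,.27],o); r.sleep(.2)
st=status.state(); s=eyes.snapshot("wrist"); C=cam(s,st); a=s["img"]
print([(d["pixel"],d["score"],ray(C,d["pixel"],.08)) for d in finder.pinpoint("hood_slot","wrist")])
np.savez("w3.npz",K=C[0],R=C[1],p=C[2]); cv2.imwrite("pics/w3.png",a)
claw.gripper_to(.05)
r.movep([.537,-.304,.30],down(np.radians(-14))); r.sleep(.2)
st=status.state(); s=eyes.snapshot("wrist"); C=cam(s,st); b=s["img"]; print(st["clock"],st["q"],st["tool_pos"])
for t,z in(("carrier",.01),("stand",0)): print(t,[(d["pixel"],d["score"],ray(C,d["pixel"],z)) for d in finder.pinpoint(t,"wrist")])
np.savez("w4.npz",K=C[0],R=C[1],p=C[2]); cv2.imwrite("pics/w4.png",b)
A=cv2.resize(a[40:300,200:440],None,fx=2,fy=2,interpolation=2)
for i in range(0,240,20): cv2.putText(A,str(200+i),(i*2,8),0,.3,(0,255,0)); A[:12,i*2]=255
for i in range(0,260,20): cv2.putText(A,str(40+i),(0,i*2+4),0,.3,(0,255,0))
cv2.imwrite("pics/w3a.png",A)
B=cv2.resize(b[60:320,240:400],None,fx=2.3,fy=2.3,interpolation=2)
for i in range(0,160,20): cv2.putText(B,str(240+i),(int(i*2.3),8),0,.3,(0,255,0)); B[:12,int(i*2.3)]=255
for i in range(0,260,20): cv2.putText(B,str(60+i),(0,int(i*2.3)+4),0,.3,(0,255,0))
cv2.imwrite("pics/w4a.png",B)
```

```text
[([317.5, 168.4], 0.66, array([0.53890423, 0.16448093, 0.08      ]))]
14.0167 [ 0.407       0.49729712  0.0988242   1.4870617  -0.05192323  1.15995708
 -1.29844317] [ 0.53753264 -0.30286786  0.29992863]
carrier [([376.1, 128.9], 0.81, array([ 0.57501014, -0.39024283,  0.01      ])), ([325.7, 168.7], 0.78, array([ 0.5380359 , -0.30968472,  0.01      ]))]
stand [([325.4, 171.6], 0.85, array([ 0.53266822, -0.30808564,  0.        ]))]
```

View pics/w3a.png

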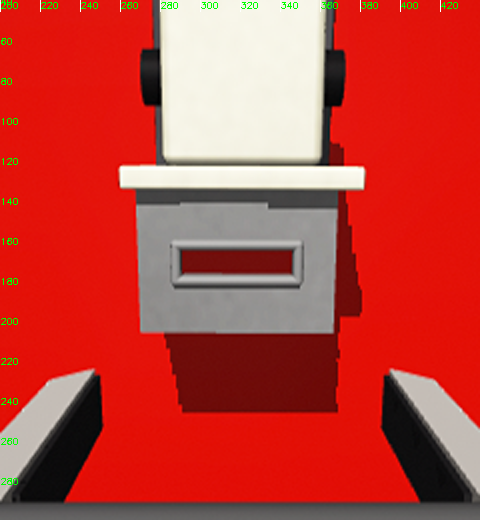

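View pics/w4a.png

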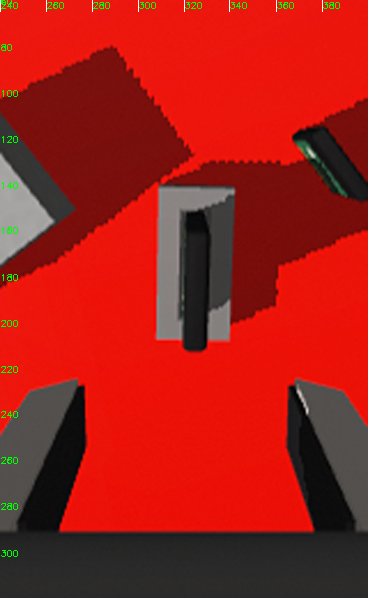

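The rim centre is at about (318.5,171.8), and the hood is square to the plate. The carrier's top face has corners at (320.4,160.9), (330.4,160.9), (330,212.2) and (319.6,212.2). The stand's top spans (308.7,140.9) to (341,208).

Run:
```python
from h import *
L=lambda f:(lambda d:(d["K"],d["R"],d["p"]))(np.load(f))
C=L("w3.npz")
# rim outer edge via grey/red-free contour: refine with inner red hole
im=cv2.imread("pics/w3.png"); hsv=cv2.cvtColor(im,cv2.COLOR_BGR2HSV); m=((hsv[...,1]>150)).astype(np.uint8); m[:150]=0;m[190:]=0;m[:,:275]=0;m[:,360:]=0
c=max(cv2.findContours(m,0,1)[0],key=cv2.contourArea); print("hole",cv2.boundingRect(c),cv2.minAreaRect(c))
for z in(.08,.082): print("rim",ray(C,(318.5,171.75),z))
q=[ray(C,p,.083) for p in((285.5,160),(351.5,160),(351.5,183.5),(285.5,183.5))]; print(np.round(q,4)[:,:2])
q=[ray(C,p,.08) for p in((270.5,206),(366.5,206))]; print("back edge",np.round(q,4),ang(q[1]-q[0]))
C=L("w4.npz")
q=np.array([ray(C,p,.12) for p in((320.4,160.9),(330.4,160.9),(330,212.2),(319.6,212.2))]); print("carrier",q.mean(0),np.linalg.norm(q[0]-q[3]),np.linalg.norm(q[1]-q[0]),ang((q[0]+q[1]-q[2]-q[3])))
q=np.array([ray(C,(240+x/2.3,60+y/2.3),.035) for x,y in((158,186),(235,188),(231,341),(155,339))]); print("stand",q.mean(0),np.linalg.norm(q[0]-q[3]),np.linalg.norm(q[1]-q[0]),ang((q[0]+q[1]-q[2]-q[3])))
```

```text
hole (291, 165, 55, 12) ((318.0, 170.5), (11.0, 54.0), 90.0)
rim [0.53999094 0.16073363 0.08      ]
rim [0.54001276 0.16102904 0.082     ]
[[0.504  0.1743]
 [0.5762 0.174 ]
 [0.5766 0.1479]
 [0.5032 0.1482]]
back edge [[0.485  0.1216 0.08  ]
 [0.5944 0.1212 0.08  ]] -0.20616301488415
carrier [ 0.53353921 -0.30622508  0.12      ] 0.05737445930202357 0.010795545681137046 -14.337509925147115
stand [ 0.53304944 -0.30664946  0.035     ] 0.09048305578743161 0.04412417370301551 -14.994177121269772
```

Run:
```python
from h import *
o=down(np.radians(-14.7)); o2=down(np.radians(-.2))
r.movep([.5333,-.3064,.18],o)
r.servo_line([.5333,-.3064,.086],o,max_speed=.12)
claw.gripper_to(0,20); st=status.state(); print("grip",st["width"],st["ft_force"],st["tool_pos"])
r.servo_line([.5333,-.3064,.24],max_speed=.12); st=status.state(); print(st["width"],st["ft_force"],st["clock"])
print(kinematics.ik([.54,.161,.24],o2))
r.movep([.54,.161,.24],o2)
r.servo_line([.54,.161,.175],max_speed=.12); r.sleep(.2)
st=status.state(); print(st["width"],st["tool_pos"],st["ft_force"],st["clock"])
s=eyes.snapshot("wrist"); C=cam(s,st); a=s["img"]; np.savez("w5.npz",K=C[0],R=C[1],p=C[2]); cv2.imwrite("pics/w5.png",a)
s=eyes.snapshot("scene"); b=s["img"]; cv2.imwrite("pics/s5.png",b)
cv2.imwrite("pics/c5.png",np.hstack([cv2.resize(a[60:360,200:440],(480,600)),cv2.resize(b[80:240,265:350],(319,600),interpolation=2)]))
```

```text
grip 0.011869471898020139 [ 0.41515568 -0.15588742  1.2476158 ] [ 0.53332364 -0.30642079  0.08605246]
0.012054551889422518 [ 0.3225789  -0.02649666 -1.26866395] 17.7583
[-0.32671626  0.46467773 -0.01912238  1.72016636  0.01048355  0.95684769
 -1.92413814]
0.01191589289200435 [0.54060362 0.16116224 0.17586961] [ 0.9880535   0.44119652 -1.08155653] 20.3583
```

View pics/c5.png

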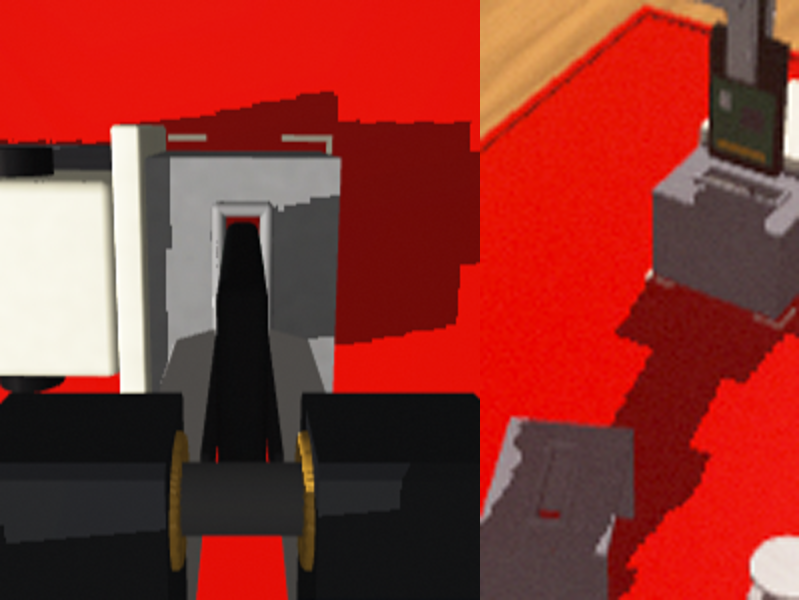

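The carrier hangs upright over the slot. The rim's outer end is at about (320.8,161.5) and the foot's far end at about (321.5,171) in wrist pixels. I'll compare that with the projection.

Run:
```python
from h import *
d=np.load("w5.npz"); C=(d["K"],d["R"],d["p"])
print("rim end",ray(C,(320.75,161.5),.083),"expected x centre+34..37")
print("inner end",ray(C,(320.75,60+217/2),.08))
print("foot end",ray(C,(321.5,171),.1), "expected x .5706")
print(proj(C,[[.5706,.1612,.0999],[.577,.161,.083],[.571,.161,.08]]))
```

```text
rim end [0.57587101 0.16148631 0.083     ] expected x centre+34..37
inner end [0.56971404 0.16150364 0.08      ]
foot end [0.57046108 0.16092843 0.1       ] expected x .5706
[[321.14762297 170.80404664]
 [321.34075051 160.1167911 ]
 [321.35189933 166.95648591]]
```

Run:
```python
from h import *
r.servo_line([.539,.1613,.17],max_speed=.1); r.sleep(.2)
print(status.state()["ft_force"])
hit=r.servo_line([.539,.1613,.117],max_speed=.04,max_force=4); r.sleep(.3)
st=status.state(); print(hit,st["width"],st["tool_pos"],st["ft_force"],st["torque"],st["clock"])
```

```text
[-0.35915374 -0.28380105 -0.66858741]
False 0.011939576404368895 [0.53904459 0.16132179 0.11711037] [-0.51217901 -0.12877992 -0.66882411] [ 0.02170064 -0.03959213  0.00534069] 22.6833
```

It went in with no contact force. One picture to check.

Run:
```python
from h import *
a=eyes.snapshot("wrist")["img"]; b=eyes.snapshot("scene")["img"]
cv2.imwrite("pics/c6.png",np.hstack([cv2.resize(a[60:360,200:440],(480,600)),cv2.resize(b[80:240,265:350],(319,600),interpolation=2)]))
```

```text
(no output)
```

View pics/c6.png

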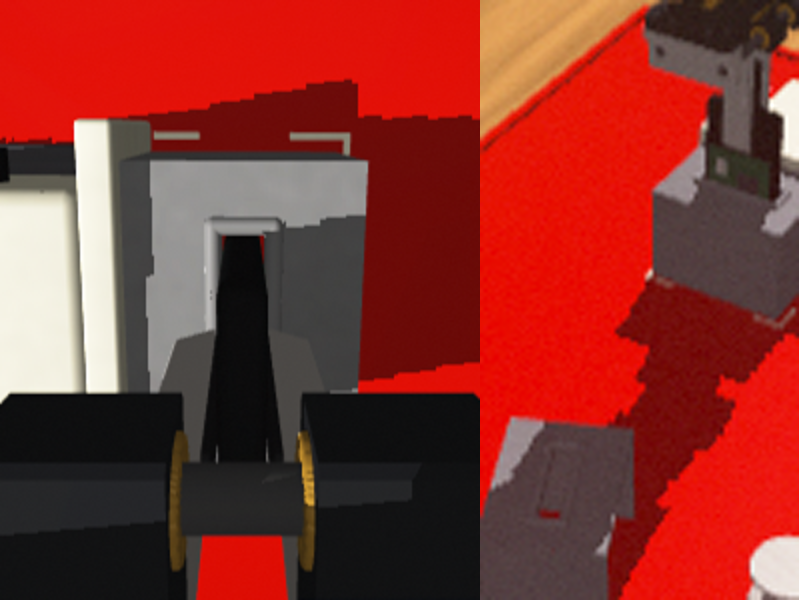

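The carrier is through the slot at about (243,235) in the crop. It is upright and centred, and the hood has not moved from the plate. Handing in.

Run:
```python
from h import *
r.sleep(.5); st=status.state(); print(st["clock"],st["width"],st["ft_force"],abs(st["joint_vel"]).max()); print(ticket.hand_in())
```

```text
23.2833 0.011857512845188786 [-0.44876688 -0.47801865 -0.93181872] 0.0012777929988397353
the job is handed in; nothing more can be done
None
```

The hood is docked at the camera, and the carrier is hanging in its roof slot, still gripped. I handed the job in at 23.3 s on the robot's clock, and no verdict is reported.

- **Hood:** I pushed the one nearest the base with two open fingers, square to the plate, until it stopped against the plate. Afterwards it measured parallel to the plate to well under 1°. It sat about 3–4 mm off centre towards the robot's base, inside the 15 mm allowed.
- **Carrier:** I took the larger one from the stand with a 20 N grip. A wrist-camera check above the slot led to a shift of about 1.5 mm, and it then went in without the force stop tripping.
- **Last checks:**
  - The foot is about 39 mm below the roof top by calculation, and so about 41 mm above the mat.
  - The finger opening is 11.9 mm, with the carrier in the jaws.
  - Wrist forces are under 1 N, so it is hanging free rather than wedged.
  - The joints are at rest.
- **Bystanders:** I kept the arm away from the spool, dish and screwdriver, but did not measure their positions again at the end.

No check failed.

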